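# Flip the finished scroll's marker to green

## Task

The scroll lying in one of the two trays is finished: with a fingertip, flip the orange paddle of the marker in front of that tray right over its pivot (pressing its white tail kicks it up), and press it down flat on the other side, green face up. Do not pick up, tip or shove the marker's stand, and leave the other marker and everything else on the bench as they are.

Things in the scene. Friction and masses are not known exactly. Their poses are not given: they have to be found in the camera images.
- stand_a: Loose marker stand, 0.9 kg: dark steel base 76 x 130 x 12 mm (local x, y, z), two posts at local x = +-33 mm (6 mm thick, tops 58 mm above the table, 60 mm clear between). Origin: centre of the underside. Its paddle lies towards +y (the robot's left) at the start, within 0.35 rad. Stands a and b look alike; either may be in front of either tray.
- pivot_a (a point): Middle of the pivot of marker a, 52 mm above the table; the pivot runs along the stand's local x.
- edge_a (a point): Middle of the free edge of the paddle of marker a; moves with it. The paddle is a plate 52 mm wide (along the pivot), 4 mm thick, from 4 to 64 mm from the pivot, orange on the face up at the start, green below. Flat, it has a 38 mm gap under it to the base.
- tail_a (a point): End of the white tail of marker a: a plate 46 mm wide, 4 mm thick, in line with the paddle on the other side of the pivot, from 4 to 34 mm from it; turns with the paddle. Pressing it down about 24 mm, 14 to 22 mm from the pivot, kicks the paddle up by roughly 1 rad; then its free end can be pushed on over the pivot from its outer (green) side.
- flag_a (a joint): Angle of the paddle of marker a: 0 level, orange up; 1.57 upright; 3.14 level on the other side, green up, against a stop. Starts between 0 and 0.3. Stiff hinge (about 0.03 Nm of friction): it stays where it is left and does not drop by itself, so it must be pushed all the way down (1 to 5 N).
- stand_b: Loose marker stand, 0.9 kg: dark steel base 76 x 130 x 12 mm (local x, y, z), two posts at local x = +-33 mm (6 mm thick, tops 58 mm above the table, 60 mm clear between). Origin: centre of the underside. Its paddle lies towards -y (the robot's right) at the start, within 0.35 rad. Stands a and b look alike; either may be in front of either tray.
- pivot_b (a point): Middle of the pivot of marker b, 52 mm above the table; the pivot runs along the stand's local x.
- edge_b (a point): Middle of the free edge of the paddle of marker b; moves with it. The paddle is a plate 52 mm wide (along the pivot), 4 mm thick, from 4 to 64 mm from the pivot, orange on the face up at the start, green below. Flat, it has a 38 mm gap under it to the base.
- tail_b (a point): End of the white tail of marker b: a plate 46 mm wide, 4 mm thick, in line with the paddle on the other side of the pivot, from 4 to 34 mm from it; turns with the paddle. Pressing it down about 24 mm, 14 to 22 mm from the pivot, kicks the paddle up by roughly 1 rad; then its free end can be pushed on over the pivot from its outer (green) side.
- flag_b (a joint): Angle of the paddle of marker b: 0 level, orange up; 1.57 upright; 3.14 level on the other side, green up, against a stop. Starts between 0 and 0.3. Stiff hinge (about 0.03 Nm of friction): it stays where it is left and does not drop by itself, so it must be pushed all the way down (1 to 5 N).
- scroll: Finished scroll: a buff roll 48 mm in diameter, 150 mm long along its local y, blue band, dark wooden knobs at the ends, on two white saddles. Origin: centre of the underside. Loose; lies in the left tray (y > 0) or the right tray (y < 0). Top 54 mm above its origin.
- bowl: Blue ceramic bowl, 84 mm across, 40 mm high, loose in the other tray; origin under its centre.
- tray_left: Fixed grey open tray 140 x 240 x 40 mm (x, y, z), walls and floor 5 mm, always on the left as the robot sees it (y > 0); one marker stands in front of it, on the robot's side, 180 to 280 mm from the tray's centre. Origin: centre of the underside.
- tray_right: Fixed grey open tray 140 x 240 x 40 mm (x, y, z), walls and floor 5 mm, always on the right as the robot sees it (y < 0); one marker stands in front of it, on the robot's side, 180 to 280 mm from the tray's centre. Origin: centre of the underside.
- weight_brass: Brass weight with a knob, 52 mm across, 53 mm high, loose; origin under its centre.
- weight_glass: Green glass weight with a knob, 52 mm across, 53 mm high, loose; origin under its centre.
- paste_jar: Closed jar, 64 mm across, 85 mm high, loose; origin under its centre.
- brush: Wooden brush lying on the table, loose; origin under its middle.
- cup: White cup, 72 mm across, 80 mm high, loose; origin under its centre.
Mind the look-alikes: they are no part of the job. What is shaped like the stand_b but red or yellow is not meant. What is shaped like the scroll but yellow is not meant.

How it is judged (in metres and radians):
On the way, in this order (a step that is already met when the one before it is completed fails the run):
1. the right marker's paddle is kicked up ((((world y of each of scroll, stand_a above 0 m or world y of each of scroll, stand_a below 0 m) and value of joint flag_a above 0.6 rad) or ((world y of each of scroll, stand_b above 0 m or world y of each of scroll, stand_b below 0 m) and value of joint flag_b above 0.6 rad))), for 0.1 s.
2. the right marker's paddle stands past upright ((((world y of each of scroll, stand_a above 0 m or world y of each of scroll, stand_a below 0 m) and value of joint flag_a above 1.6 rad) or ((world y of each of scroll, stand_b above 0 m or world y of each of scroll, stand_b below 0 m) and value of joint flag_b above 1.6 rad))), for 0.1 s.
3. it lies flat on the other side ((((world y of each of scroll, stand_a above 0 m or world y of each of scroll, stand_a below 0 m) and value of joint flag_a above 3 rad) or ((world y of each of scroll, stand_b above 0 m or world y of each of scroll, stand_b below 0 m) and value of joint flag_b above 3 rad))), for 0.1 s.
At the end, for the whole second after the job is handed in: The paddle of the marker on the scroll's side (both at y > 0 or both at y < 0) is turned past 3.0 rad and at rest, its stand upright on the table within 30 mm of where it stood; the other paddle's edge is within 15 mm of where it was ((((world y of each of scroll, stand_a above 0 m or world y of each of scroll, stand_a below 0 m) and value of joint flag_a above 3 rad and distance of edge_b from where it was at the start of the episode below 0.015 m and angle between stand_a's own z axis and vertical below 0.05 rad and height (world z) of stand_a below 0.006 m and distance of stand_a from where it was at the start of the episode below 0.03 m and velocity of joint flag_a below 0.1 rad/s and linear speed of stand_a below 0.01 m/s) or ((world y of each of scroll, stand_b above 0 m or world y of each of scroll, stand_b below 0 m) and value of joint flag_b above 3 rad and distance of edge_a from where it was at the start of the episode below 0.015 m and angle between stand_b's own z axis and vertical below 0.05 rad and height (world z) of stand_b below 0.006 m and distance of stand_b from where it was at the start of the episode below 0.03 m and velocity of joint flag_b below 0.1 rad/s and linear speed of stand_b below 0.01 m/s))); the robot touches nothing.
It fails at once if a marker stand is lifted, tipped or shoved more than 30 mm (height (world z) of any of stand_a, stand_b above 0.012 m or angle between any of stand_a, stand_b's own z axis and vertical above 0.2 rad or distance of any of stand_a, stand_b from where it was at the start of the episode above 0.03 m).
It fails at once if the other marker's paddle is moved more than 15 mm ((not (world y of each of scroll, stand_a above 0 m or world y of each of scroll, stand_a below 0 m) and distance of edge_a from where it was at the start of the episode above 0.015 m) or (not (world y of each of scroll, stand_b above 0 m or world y of each of scroll, stand_b below 0 m) and distance of edge_b from where it was at the start of the episode above 0.015 m)).
It fails at once if the scroll, bowl or another thing on the bench is moved more than 15 mm (distance of any of scroll, bowl, weight_brass, weight_glass, paste_jar, brush, cup from where it was at the start of the episode above 0.015 m).
It also fails if it takes over 48 s, if anything falls off the work surface, if the arm or the gripper's body presses on something with over 40 N, if the wrist force passes 120 N, or if a joint passes its speed limit or range.

## Robot

A 7-joint arm with a two-finger parallel gripper is mounted at the origin on the work surface. World frame = base frame: x ahead of the robot, y to its left, z up, the work surface at z = 0. Lengths are in m, angles in degrees, forces in N, time in s.
With the tool pointing down it reaches from about 0.425 to 0.95 m from the base axis. Payload 16.7 kg.
Tool frame: the origin (TCP) lies midway between the tips of the shut fingers; the grasp point (between the pads) lies 19 mm behind it; z points along the fingers, y is the direction in which the jaws open and shut (so a half turn about z gives the same grasp; the last joint's range is limited). The gripper opens to 94 mm and grips with 3 to 60 N. Pads are 16 mm wide; open, the fingers measure 119 mm over their backs; the gripper's body (75 mm by 177 mm) begins 78 mm behind the grasp point.
Start: joints at [-76.347, 24.414, 4.234, 92.017, -1.954, 63.644, -3.845], TCP at [0.255, 0.625, 0.205] pointing down, gripper open.
Joint ranges: [-163.25, 163.25], [-28.42, 122.38], [-70.27, 78.77], [12.13, 141.07], [-58.53, 238.53], [9.26, 117.41], [-156.51, 156.51]. Speed limits (degrees/s): [108.29, 108.29, 136.94, 136.94, 172.46, 172.46, 172.46].

## Interface

Orientations are given as [roll, pitch, yaw] about the fixed x, y, z axes, in that order (R = Rz(yaw) Ry(pitch) Rx(roll)).
In Python, from rig import ctrl, cams gives the robot as it stands.
- The arm moves only by the tool jog_arm, never from a script. Its argument "deltas" is a list of rows, each a list of 6 numbers: the shift along the tool's x, y, z in m, then the turn, a rotation vector about the tool's x, y, z in rad. In form: [[tx, ty, tz, ax, ay, az], ...]. A call has 1 to 5 rows; each row shifts and turns the commanded pose from where the row before left it, along the tool's axes as they then stand; what a row does not reach is not made up. A row lasts 1/8 s, in which the tool goes at most 62.5 mm and 10.7 degrees, less where a joint would pass 70% of its speed; a pose out of reach is approached as far as the arm can. A call is refused whole if a number of a shift passes 0.0625 or a number of a turn 0.188, either way. A call with a gripper value outside its range is refused whole. "hand" is the closure, from -1 (fully open) to 1 (shut), set as the call begins (left out, the last holds). The fingers move at their own pace and stop on an object; "newtons" is the grip in N (left out, the last holds). Time passes only in rows, so rows that do not move let the fingers close. It gives the time, the measured TCP pose, the force and the opening at its end, in the units of the state.
- ctrl.read_state(): the state, without advancing time (a new reading comes with each control period).
- cams.get_image(name): name is "scene" or "top" or "wrist"; returns (picture, depth): 420x560x3 uint8, blue, green, red; 420x560 float32, m along the optical axis (not along the pixel's ray), 0 where there is no reading.
- cams.get_calibration(name): a dict with "mtx" (3x3 intrinsics, pixels), "distortion" ([k1, k2, p1, p2, k3] as OpenCV has them; the pictures are not rectified), "view" (4x4, takes a point from world to camera coordinates). Camera axes: x right, y down, z forward; pixel columns grow to the right and rows downward; lengths in m; the calibration is good to about 2 mm. A picture is of the moment at which its call begins: read the wrist's pose just before it. get_calibration takes no time and is no camera call; for the wrist camera it gives the pose at the moment of the call.
- ctrl.finish_job(): hands the job in, once; it reports no verdict.
The state is a dict: "time_s": time; "joint_positions": joint angles; "joint_vel": joint speeds; "joint_torque": joint torques, N m; "eef_pos": TCP position; "tool_rot": TCP orientation; "wrist_force": force on the tool from outside, world axes, zero at the start; "moment": the same for the moment, N m; "finger_gap": finger opening in m.
Only numpy, scipy, OpenCV 4.12 (cv2) and the standard library are available. Lean on these libraries where they do the work, as an engineer would, in place of code of your own. Each camera call takes 0.05 s, during which the arm holds its last target. There are 200 camera calls.

## Working session

There is one attempt and no reset: what is moved stays moved. The work goes in short steps, Python scripts to look and compute and a tool call to move; the robot and the scene stay as the last step left them, time stands still between calls to the robot, and variables do not carry over. Pictures are saved under pics/ and viewed, about 8 in all and at most 12, crops included, and the job is handed in when it is done.

Besides the shell and the picture viewer there is one more tool, called after "Call:" as name(argument=value, ...), one argument or row to a line, values as JSON. jog_arm: Moves the arm, as the interface text tells. Its arguments: {"type":"object","properties":{"deltas":{"type":"array"},"hand":{"type":"number"},"newtons":{"type":"number"}},"required":["deltas"]}

```bash
mkdir -p pics; ls
python3 - <<'E'
from rig import ctrl,cams
import cv2,numpy as np
s=ctrl.read_state();print({k:np.round(v,3).tolist() for k,v in s.items()})
for n in("top","scene"):
    im,d=cams.get_image(n);np.savez(f"pics/{n}0.npz",im=im,d=d);cv2.imwrite(f"pics/{n}0.png",im)
    c=cams.get_calibration(n);print(n,c)
E
```

```text
pics
{'time_s': 0.0, 'joint_positions': [-76.349, 24.448, 4.232, 92.051, -1.953, 63.644, -3.845], 'joint_vel': [-0.018, -0.031, 0.001, 0.094, -0.034, 0.005, -0.049], 'joint_torque': [-0.001, -93.58, 3.666, -45.42, -0.049, 0.02, 0.0], 'eef_pos': [0.255, 0.624, 0.205], 'tool_rot': [-179.93, 0.006, 157.781], 'wrist_force': [-0.663, 0.639, -0.511], 'moment': [0.021, 0.03, 0.003], 'finger_gap': 0.094}
top {'mtx': array([[458.22484147,   0.        , 262.24114893],
       [  0.        , 458.22484147, 207.23187249],
       [  0.        ,   0.        ,   1.        ]]), 'distortion': array([-0.1347217,  0.       ,  0.       ,  0.       ,  0.       ]), 'view': array([[-0.01621712, -0.999689  , -0.01894472,  0.00964815],
       [-0.99701659,  0.017598  , -0.0751547 ,  0.55611545],
       [ 0.07546472,  0.01766941, -0.99699191,  1.4277829 ],
       [ 0.        ,  0.        ,  0.        ,  1.        ]])}
scene {'mtx': array([[510.77651988,   0.        , 276.61204488],
       [  0.        , 510.77651988, 209.21605881],
       [  0.        ,   0.        ,   1.        ]]), 'distortion': array([-0.04907693,  0.        ,  0.        ,  0.        ,  0.        ]), 'view': array([[ 0.12115335,  0.99262581,  0.00398375, -0.04673766],
       [ 0.79999453, -0.09526456, -0.59239634, -0.43853986],
       [-0.58764838,  0.07495778, -0.80563683,  1.68964166],
       [ 0.        ,  0.        ,  0.        ,  1.        ]])}
```

View pics/top0.png

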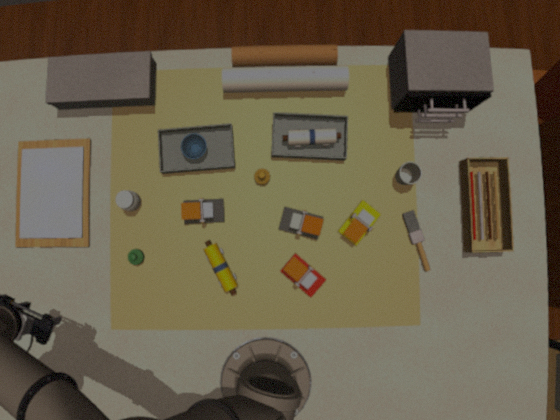

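View pics/scene0.png

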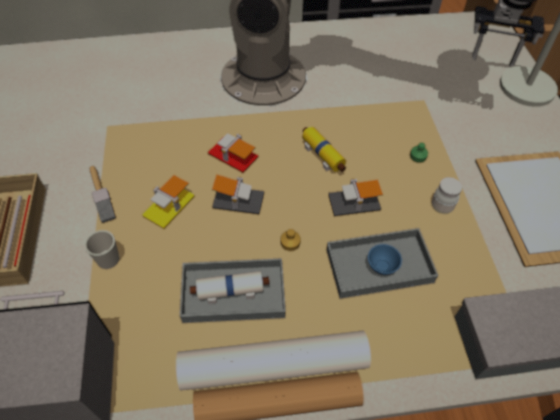

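The scroll is in the right tray (top view pixel 312,137). Candidates for its marker:
- Dark stand at (302,222), paddle to the right: stand_b, the one I want.
- Yellow stand (358,222) and red stand (303,274): look-alikes.
- Dark stand at (202,210): marker a, in front of the bowl tray.

The yellow roll at (220,268) is not the scroll.

```bash
cat > h.py <<'E'
import cv2,numpy as np
def pts(im_d_c, uv, depth=None, z=None):
    c=im_d_c; V=c["view"];R=V[:3,:3];t=V[:3,3]
    n=cv2.undistortPoints(np.float64(uv).reshape(-1,1,2),c["mtx"],c["distortion"]).reshape(-1,2)
    r=np.c_[n,np.ones(len(n))]
    if depth is not None: return (r*np.asarray(depth)[:,None]-t)@R
    o=-R.T@t; w=r@R
    return o+w*((z-o[2])/w[:,2])[:,None]
def masks(im):
    h=cv2.cvtColor(im,cv2.COLOR_BGR2HSV);H,S,V=cv2.split(h)
    return dict(orange=(H>5)&(H<18)&(S>150)&(V>90), white=(S<50)&(V>105), dark=(V<85)&(S<80), green=(H>40)&(H<85)&(S>90)&(V>50))
E
python3 - <<'E'
from rig import cams
from h import *
for n,box in(("top",(275,200,330,242)),("scene",(208,172,268,217))):
    f=np.load(f"pics/{n}0.npz");im,d=f["im"],f["d"];c=cams.get_calibration(n)
    x0,y0,x1,y1=box
    m=masks(im)
    for k in("orange","white","dark"):
        mm=np.zeros(d.shape,bool);mm[y0:y1,x0:x1]=m[k][y0:y1,x0:x1]
        v,u=np.nonzero(mm)
        if len(u)<5: print(n,k,len(u));continue
        P=pts(c,np.c_[u,v],d[v,u]);r=cv2.minAreaRect(np.float32(P[:,:2]))
        print(n,k,len(u),"med",P.mean(0).round(4),np.percentile(P[:,2],[5,50,95]).round(3),"rect",np.round(r[0],4),np.round(r[1],4),round(r[2],1))
f=np.load("pics/top0.npz")["im"][190:250,270:390];cv2.imwrite("pics/crop.png",cv2.resize(f,None,fx=6,fy=6,interpolation=cv2.INTER_CUBIC))
E
```

```text
top orange 319 med [ 0.4967 -0.1522  0.0613] [0.053 0.062 0.071] rect [ 0.4989 -0.1528] [0.0558 0.0572] 74.3
top white 165 med [ 0.5098 -0.1058  0.0472] [0.04  0.048 0.056] rect [ 0.5096 -0.1075] [0.0371 0.0687] 72.8
top dark 334 med [ 0.5099 -0.09    0.0244] [0.005 0.011 0.017] rect [ 0.4856 -0.1075] [0.1369 0.1195] 74.2
scene orange 362 med [ 0.5018 -0.1512  0.0686] [0.055 0.063 0.071] rect [ 0.888  -0.1528] [0.0635 0.9227] 89.9
scene white 230 med [ 0.5085 -0.1063  0.0481] [0.033 0.05  0.057] rect [ 0.4973 -0.1026] [0.039  0.0971] 73.3
scene dark 710 med [ 0.5251 -0.1164  0.0173] [0.008 0.012 0.02 ] rect [ 0.9124 -0.1529] [0.1317 0.8663] 85.4
```

View pics/crop.png

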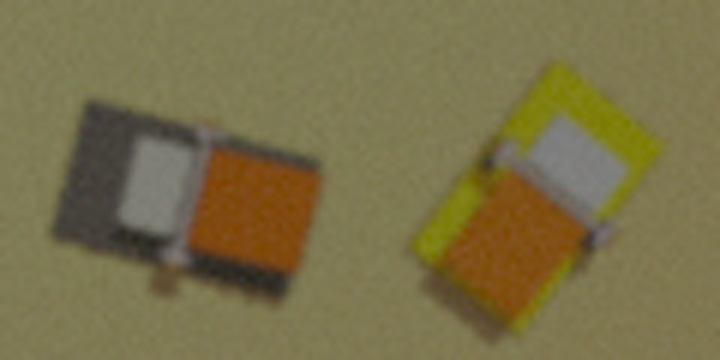

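The crop confirms it: dark stand, pivot near crop (193,190), orange paddle to the right and white tail to the left. The yellow look-alike is about 100 mm further right. I measure the pivot at about (0.506, -0.121), with the tail direction along (0.276, 0.961). Next I work out the approach as equal steps.

```bash
cat > step.py <<'E'
import sys,numpy as np
from scipy.linalg import logm,expm
from scipy.spatial.transform import Rotation as R
from rig import ctrl
def T(p,e):
    m=np.eye(4);m[:3,:3]=R.from_euler("xyz",e,degrees=True).as_matrix();m[:3,3]=p;return m
def plan(p,e,n):
    s=ctrl.read_state();A=T(s["eef_pos"],s["tool_rot"]);D=np.linalg.inv(A)@T(p,e)
    L=np.real(logm(D))/n;S=expm(L)
    print("row",S[:3,3].round(4),R.from_matrix(S[:3,:3]).as_rotvec().round(4),"x",n)
    M=A.copy()
    for i in range(n): M=M@S; print(M[:3,3].round(2),end=" ")
if __name__=="__main__":
    a=list(map(float,sys.argv[1:]));plan(a[:3],a[3:6],int(a[6]))
E
python3 step.py 0.512 -0.098 0.17 180 0 74 15
```

```text
row [-0.0552 -0.0089  0.0023] [-0.0001  0.0001  0.0975] x 15
[0.3 0.6 0.2] [0.35 0.56 0.2 ] [0.39 0.52 0.2 ] [0.43 0.48 0.2 ] [0.46 0.44 0.19] [0.49 0.39 0.19] [0.51 0.34 0.19] [0.53 0.29 0.19] [0.54 0.23 0.18] [0.55 0.18 0.18] [0.56 0.12 0.18] [0.55 0.06 0.18] [0.54 0.01 0.17] [ 0.53 -0.05  0.17] [ 0.51 -0.1   0.17]
```

Call:
jog_arm(
  deltas=[
    [-0.055,-0.009,0.002,0,0,0.0975],
    [-0.055,-0.009,0.002,0,0,0.0975],
    [-0.055,-0.009,0.002,0,0,0.0975],
    [-0.055,-0.009,0.002,0,0,0.0975],
    [-0.055,-0.009,0.002,0,0,0.0975],
  ],
  hand=1,
)

```text
time_s: 0.72
eef_pos: [0.4592, 0.4361, 0.1951]
tool_rot: [-180.0, 0.0, 129.6]
wrist_force: [0.3, -0.3, 0.3]
finger_gap: 0.048
```

Call:
jog_arm(
  deltas=[
    [-0.055,-0.009,0.002,0,0,0.0975],
    [-0.055,-0.009,0.002,0,0,0.0975],
    [-0.055,-0.009,0.002,0,0,0.0975],
    [-0.055,-0.009,0.002,0,0,0.0975],
    [-0.055,-0.009,0.002,0,0,0.0975],
  ],
)

```text
time_s: 1.35
eef_pos: [0.55, 0.1754, 0.1852]
tool_rot: [-180.0, 0.0, 101.7]
wrist_force: [-0.2, 1.3, -1.1]
finger_gap: 0.0007
```

Call:
jog_arm(
  deltas=[
    [-0.055,-0.009,0.002,0,0,0.0975],
    [-0.055,-0.009,0.002,0,0,0.0975],
    [-0.055,-0.009,0.002,0,0,0.0975],
    [0,0,0,0,0,0],
    [0,0,0,0,0,0],
  ],
)

```text
time_s: 1.98
eef_pos: [0.5411, 0.0114, 0.1794]
tool_rot: [-180.0, -0.0, 85.2]
wrist_force: [1.1, 0.2, -0.4]
finger_gap: 0.0005
```

```bash
python3 - <<'E'
from rig import cams
from h import *
c=cams.get_calibration("wrist");im,d=cams.get_image("wrist");np.savez("pics/w1.npz",im=im,d=d,**c);cv2.imwrite("pics/w1.png",im)
P=np.array([[.506,-.121,.052],[.489,-.181,.065]])
print(cv2.projectPoints(P,cv2.Rodrigues(c["view"][:3,:3])[0],c["view"][:3,3],c["mtx"],c["distortion"])[0].reshape(-1,2).round())
E
python3 step.py 0.512 -0.098 0.13 180 0 74 3
```

```text
[[254. 320.]
 [243. 377.]]
row [-0.0378 -0.0042  0.0165] [-0.0001 -0.0001  0.0655] x 3
[ 0.53 -0.03  0.16] [ 0.52 -0.06  0.15] [ 0.51 -0.1   0.13]
```

View pics/w1.png

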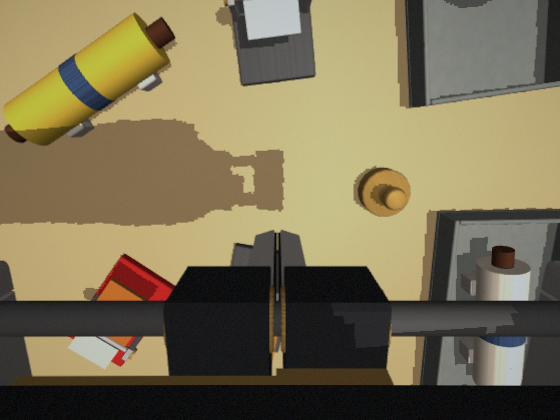

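The wrist view looks towards +y, so the fingers hide the marker, which should project near (254,320). I'll pass over it and look back from its far side.

```bash
python3 step.py 0.475 -0.23 0.19 180 0 74 5
```

```text
row [-0.05   -0.0053 -0.0021] [-0.0001 -0.      0.0393] x 5
[ 0.53 -0.04  0.18] [ 0.52 -0.09  0.18] [ 0.51 -0.13  0.19] [ 0.49 -0.18  0.19] [ 0.47 -0.23  0.19]
```

Call:
jog_arm(
  deltas=[
    [-0.05,-0.005,-0.002,0,0,0.039],
    [-0.05,-0.005,-0.002,0,0,0.039],
    [-0.05,-0.005,-0.002,0,0,0.039],
    [-0.05,-0.005,-0.002,0,0,0.039],
    [-0.05,-0.005,-0.002,0,0,0.039],
  ],
)

```text
time_s: 2.65
eef_pos: [0.4764, -0.2315, 0.1896]
tool_rot: [180.0, -0.0, 74.1]
wrist_force: [-0.1, 0.7, 1.0]
finger_gap: 0.0003
```

Call:
jog_arm(
  deltas=[
    [0,0,0,0,0,0],
    [0,0,0,0,0,0],
    [0,0,0,0,0,0],
  ],
)

```text
time_s: 3.02
eef_pos: [0.4768, -0.2298, 0.1893]
tool_rot: [-180.0, -0.0, 74.2]
wrist_force: [-0.1, 1.2, -0.5]
finger_gap: 0.0003
```

Run:
```python
from rig import cams
from h import *
c=cams.get_calibration("wrist");im,d=cams.get_image("wrist");np.savez("pics/w2.npz",im=im,d=d,**c);cv2.imwrite("pics/w2.png",im)
P=np.array([[.506,-.121,.052],[.489,-.181,.065]])
print(cv2.projectPoints(P,cv2.Rodrigues(c["view"][:3,:3])[0],c["view"][:3,3],c["mtx"],c["distortion"])[0].reshape(-1,2).round())
m=masks(im)
for k in("orange","white"):
    n,l,s,_=cv2.connectedComponentsWithStats(np.uint8(m[k]))
    for i in range(1,n):
        if s[i,4]<300: continue
        v,u=np.nonzero(l==i);P=pts(c,np.c_[u,v],d[v,u]);r=cv2.minAreaRect(np.float32(P[:,:2]))
        print(k,s[i],P.mean(0).round(4),np.percentile(P[:,2],[5,95]).round(3),np.round(r[0],4),np.round(r[1],4),round(r[2],1))
```

```text
[[275.  75.]
 [275. 145.]]
orange [  84   52   76   87 3912] [ 0.3643 -0.0997  0.0555] [0.053 0.056] [ 0.4089 -0.1359] [0.0627 0.1723] 51.8
orange [ 247   80   58   66 3772] [ 0.4973 -0.1535  0.0646] [0.056 0.072] [ 0.5    -0.1521] [0.0619 0.0557] 74.5
orange [ 269  215   61   51 1160] [ 0.491  -0.2799  0.0568] [0.053 0.056] [ 0.4841 -0.2504] [0.0523 0.1654] 9.6
white [ 498    0   62  170 2722] [ 0.7446 -0.2182  0.0191] [0.004 0.047] [ 0.6462 -0.2155] [0.2703 0.1661] 12.8
white [548   0  12  31 331] [ 0.7558 -0.1405  0.0516] [0.046 0.052] [ 0.629  -0.1457] [0.2673 0.026 ] 2.5
white [ 250   38   52   34 1721] [ 0.5115 -0.1046  0.05  ] [0.045 0.053] [ 0.5083 -0.1232] [0.086  0.0499] 76.6
white [236  66  80  19 652] [ 0.5064 -0.122   0.0549] [0.05  0.059] [ 0.5026 -0.1349] [0.0605 0.0815] 74.1
white [  75  113   71   59 1983] [ 0.3327 -0.1364  0.0557] [0.053 0.057] [ 0.3895 -0.1554] [0.0527 0.2073] 70.8
white [   0  187   57  114 2818] [ 0.1556 -0.2318  0.0046] [-0.001  0.002] [ 0.289 -0.172] [0.3902 0.1394] 21.7
white [317 229  44  37 825] [ 0.5214 -0.3044  0.0585] [0.053 0.059] [ 0.4999 -0.249 ] [0.0443 0.1633] 17.8
white [  24  336   69   40 2219] [ 0.1395 -0.368   0.0064] [-0.     0.002] [ 0.3031 -0.2999] [0.4618 0.0953] 23.5
white [ 386  336  145   49 2453] [ 0.6087 -0.5114  0.0157] [-0.     0.081] [ 0.5514 -0.3873] [0.1636 0.4292] 34.8
```

View pics/w2.png

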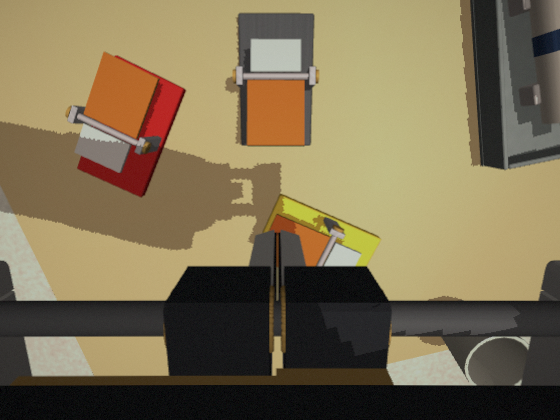

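The view shows the pivot bar at (276,76), the paddle below it, the tail above, and the yellow base corner at (280,195). So the pivot is at (0.506, -0.122, 0.053), which fits the 52 mm height, and the yaw of 74.2° matches. I need the pressing edge about 16 mm past the pivot, so the tool centre goes 24 mm past, which is +136 mm along tool x.

Call:
jog_arm(
  deltas=[
    [0.046,-0.0005,0,0,0,0],
    [0.045,0,0,0,0,0],
    [0.045,0,0,0,0,0],
    [0,0,0.05,0,0,0],
    [0,0,0.05,0,0,0],
  ],
)

```text
time_s: 3.7
eef_pos: [0.514, -0.0985, 0.0885]
tool_rot: [179.9, -0.0, 74.2]
wrist_force: [1.3, 0.4, -0.4]
finger_gap: 0.0003
```

Call:
jog_arm(
  deltas=[
    [0,0,0.015,0,0,0],
    [0,0,0,0,0,0],
    [0,0,0,0,0,0],
  ],
)

```text
time_s: 4.08
eef_pos: [0.5142, -0.1007, 0.076]
tool_rot: [179.9, -0.0, 74.0]
wrist_force: [0.3, 0.4, -0.0]
finger_gap: 0.0006
```

Call:
jog_arm(
  deltas=[
    [0.002,-0.001,0.015,0,0,0],
    [0,0,0.01,0,0,0],
    [0,0,0.008,0,0,0],
    [0,0,0.008,0,0,0],
    [0,0,0,0,0,0],
  ],
)

```text
time_s: 4.7
eef_pos: [0.5123, -0.0983, 0.0328]
tool_rot: [-179.9, 0.0, 74.0]
wrist_force: [0.2, 0.6, 0.5]
finger_gap: 0.0003
```

Call:
jog_arm(
  deltas=[
    [0,0,0.006,0,0,0],
    [0,0,0.005,0,0,0],
    [0,0,0,0,0,0],
  ],
)

```text
time_s: 5.08
eef_pos: [0.5125, -0.0983, 0.0221]
tool_rot: [-180.0, 0.0, 74.0]
wrist_force: [-0.3, 0.7, -0.1]
finger_gap: 0.0004
```

Run:
```python
from rig import cams
from h import *
im,d=cams.get_image("scene");c=cams.get_calibration("scene")
cv2.imwrite("pics/s2.png",cv2.resize(im[120:240,180:340],None,fx=4,fy=4,interpolation=cv2.INTER_CUBIC))
m=masks(im)
for k in("orange","green"):
    v,u=np.nonzero(m[k][150:230,200:275]);v+=150;u+=200
    if len(u): P=pts(c,np.c_[u,v],d[v,u]);print(k,len(u),P.mean(0).round(3),np.percentile(P,[5,95],axis=0).round(3))
```

```text
orange 65 [ 0.444 -0.149  0.072] [[ 0.325 -0.19   0.006]
 [ 0.513 -0.135  0.113]]
```

View pics/s2.png

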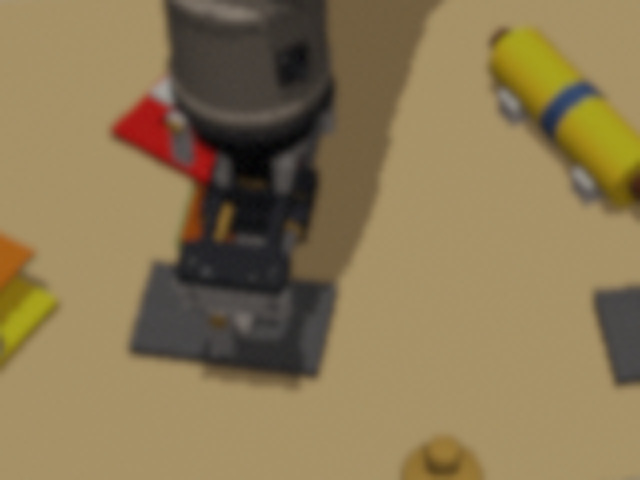

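The paddle is kicked up steeply: crop (195,210) shows its orange sliver, with the green face on the outside. Now I go up, over to the outer side, and down beside the free end.

Call:
jog_arm(
  deltas=[
    [0,0,-0.045,0,0,0],
    [0,0,-0.045,0,0,0],
    [0,0,-0.045,0,0,0],
    [0,0,0,0,0,0],
    [-0.04,0,0,0,0,0],
  ],
)

```text
time_s: 5.75
eef_pos: [0.5024, -0.1348, 0.1573]
tool_rot: [180.0, -0.1, 74.3]
wrist_force: [0.7, -0.9, -0.5]
finger_gap: 0.0005
```

Call:
jog_arm(
  deltas=[
    [-0.047,0,0,0,0,0],
    [0,0,0,0,0,0],
    [0,0,0,0,0,0],
    [0,0,0,0,0,0],
  ],
)

```text
time_s: 6.25
eef_pos: [0.4889, -0.1809, 0.1571]
tool_rot: [-180.0, -0.0, 74.1]
wrist_force: [-0.7, 0.5, -0.0]
finger_gap: 0.0005
```

Run:
```python
from rig import cams
from h import *
c=cams.get_calibration("wrist");im,d=cams.get_image("wrist");cv2.imwrite("pics/w3.png",im)
```

```text
(no output)
```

View pics/w3.png

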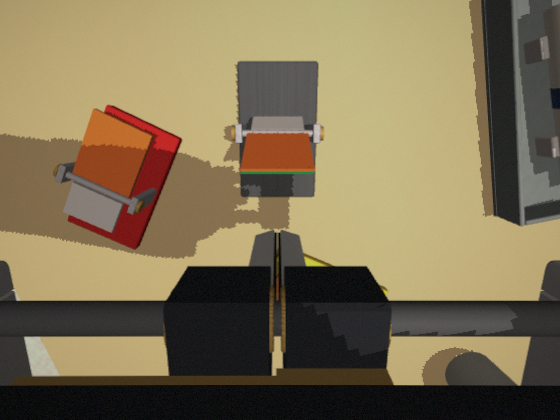

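The view shows the paddle at about 1 rad: the edge with its green rim is at row 171, and the finger is clear at row 235. I descend and push over.

Call:
jog_arm(
  deltas=[
    [0,0,0.035,0,0,0],
    [0,0,0.032,0,0,0],
    [0,0,0,0,0,0],
    [0.015,-0.001,0,0,0,0],
    [0.015,0,0,0,0,0],
  ],
)

```text
time_s: 6.92
eef_pos: [0.4971, -0.1516, 0.0916]
tool_rot: [179.9, -0.0, 74.0]
wrist_force: [-0.1, -1.4, 1.7]
finger_gap: 0.0008
```

Call:
jog_arm(
  deltas=[
    [0.012,0,0,0,0,0],
    [0.012,0,0,0,0,0],
    [0.012,0,0,0,0,0],
    [0.012,0,0,0,0,0],
    [0,0,0,0,0,0],
  ],
)

```text
time_s: 7.55
eef_pos: [0.5095, -0.1057, 0.0904]
tool_rot: [-180.0, -0.0, 74.1]
wrist_force: [1.3, -0.2, 0.3]
finger_gap: 0.0002
```

Call:
jog_arm(
  deltas=[
    [0.008,0,0.006,0,0,0],
    [0.007,0,0.007,0,0,0],
    [0.006,0,0.008,0,0,0],
    [0.003,0,0.008,0,0,0],
    [0,0,0.005,0,0,0],
  ],
)

```text
time_s: 8.18
eef_pos: [0.5158, -0.0834, 0.0558]
tool_rot: [-180.0, 0.0, 74.0]
wrist_force: [0.0, 0.5, -0.1]
finger_gap: 0.0004
```

Call:
jog_arm(
  deltas=[
    [0,0,0.002,0,0,0],
    [0,0,0.001,0,0,0],
    [0,0,0,0,0,0],
  ],
)

```text
time_s: 8.55
eef_pos: [0.5158, -0.0838, 0.054]
tool_rot: [-180.0, -0.0, 74.0]
wrist_force: [-4.8, 1.2, 12.8]
finger_gap: 0.0003
```

12.8 N upward means the paddle is against its stop. I lift off, draw back and check.

Call:
jog_arm(
  deltas=[
    [0,0,-0.02,0,0,0],
    [0,0,-0.045,0,0,0],
    [0,0,-0.045,0,0,0],
    [0,0,-0.02,0,0,0],
    [-0.04,0,0,0,0,0],
  ],
)

```text
time_s: 9.18
eef_pos: [0.5065, -0.1206, 0.1851]
tool_rot: [179.8, -0.1, 74.2]
wrist_force: [0.2, -1.9, -1.2]
finger_gap: 0.0001
```

Call:
jog_arm(
  deltas=[
    [-0.05,0,0,0,0,0],
    [-0.05,0,0,0,0,0],
    [0,0,0,0,0,0],
    [0,0,0,0,0,0],
    [0,0,0,0,0,0],
  ],
)

```text
time_s: 9.8
eef_pos: [0.4776, -0.2172, 0.1834]
tool_rot: [-180.0, -0.0, 74.1]
wrist_force: [-0.0, 0.0, 0.3]
finger_gap: 0.0006
```

Run:
```python
from rig import cams
from h import *
c=cams.get_calibration("wrist");im,d=cams.get_image("wrist");cv2.imwrite("pics/w4.png",im)
m=masks(im)
n,l,s,_=cv2.connectedComponentsWithStats(np.uint8(m["green"]))
i=1+s[1:,4].argmax();v,u=np.nonzero(l==i);P=pts(c,np.c_[u,v],d[v,u])
print("green",s[i],P.mean(0).round(4))
D=np.array([.272,.962]);a=(P[:,:2]-[.5064,-.122])@D;k=np.polyfit(a,P[:,2],1);print("slope",k.round(4),"flag",(np.pi-np.arctan(k[0])).round(3),"span",np.percentile(a,[1,99]).round(4))
# pivot bar / unchanged-scene check from top
im2,d2=cams.get_image("top");f=np.load("pics/top0.npz")["im"];df=cv2.absdiff(im2,f).max(2)
cv2.imwrite("pics/diff.png",df)
n,l,s,_=cv2.connectedComponentsWithStats(np.uint8(cv2.medianBlur(df,5)>30));print(s[1:][s[1:,4]>15].tolist())
```

```text
green [ 248   11   61   75 4472] [ 0.5158 -0.0894  0.0551]
slope [-0.1996  0.0619] flag 3.339 span [0.0035 0.0632]
[[267, 189, 135, 231, 12471], [281, 210, 42, 25, 640], [0, 294, 231, 126, 12818], [297, 372, 11, 18, 142], [245, 378, 15, 8, 75], [259, 378, 34, 16, 349], [244, 390, 11, 8, 65], [265, 397, 16, 11, 119], [246, 401, 16, 19, 225], [231, 415, 9, 5, 31]]
```

View pics/w4.png

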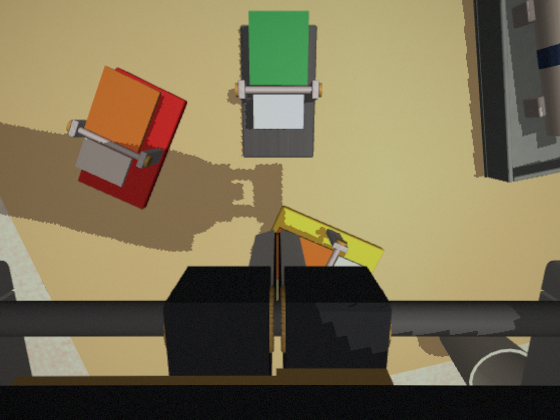

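The picture shows the paddle green side up at (279,48), with the tail towards the robot's right at (278,112). The fitted slope of 3.34 rad is past the stop, so it isn't credible. I'll redo it on the inner part of the plate and also check the stand's position.

Run:
```python
from rig import cams,ctrl
from h import *
c=cams.get_calibration("wrist");im,d=cams.get_image("wrist");m=masks(im)
D=np.array([.272,.962]);pv=[.5064,-.122]
for k,box in(("green",(250,15,308,80)),("white",(255,97,302,127)),("white",(236,80,322,98))):
    M=np.uint8(m[k]);x0,y0,x1,y1=box;B=np.zeros_like(M);B[y0:y1,x0:x1]=M[y0:y1,x0:x1]
    if y1!=98:B=cv2.erode(B,np.ones((7,7)))
    v,u=np.nonzero(B);P=pts(c,np.c_[u,v],d[v,u]);a=(P[:,:2]-pv)@D
    print(k,len(u),P.mean(0).round(4),"mean s",a.mean().round(4),[np.median(P[(a>=lo)&(a<lo+.01),2]).round(4) for lo in np.arange(-.04,.07,.01) if ((a>=lo)&(a<lo+.01)).sum()>20])
print(ctrl.read_state()["wrist_force"])
```

```text
green 3068 [ 0.5163 -0.089   0.0552] mean s 0.0344 [np.float64(0.0543), np.float64(0.0544), np.float64(0.0543), np.float64(0.0541), np.float64(0.0541)]
white 984 [ 0.501  -0.1409  0.0553] mean s -0.0197 [np.float64(0.0544), np.float64(0.0543), np.float64(0.0543)]
white 872 [ 0.5066 -0.1232  0.0525] mean s -0.0011 [np.float64(0.0549), np.float64(0.0553)]
[-0.3366052  -0.72957498 -0.46556653]
```

The plate is level at 54 mm all along and the pivot is within about 1 mm of where it was. The gripper is clear, so I hand in.

```bash
python3 -c "
from rig import ctrl
print(ctrl.finish_job())"
```

```text
the job is handed in; nothing more can be done
None
```

The scroll was in the right tray, so its marker was the dark stand b. I pressed the tail to kick the paddle up, pushed the paddle over from its green side, and pressed it down onto its stop. The last press read about 13 N, above the 1 to 5 N suggested. I then backed the gripper off and handed in at about 10 s of the 48 s.

- **Paddle:** it lies level with the green face up. Its surface is at 54 mm all along, which puts the joint at about 3.14 rad.
- **Stand:** the pivot is within about 1 mm of where it started.
- **Contact:** the wrist force was about zero, with the arm clear of everything.
- **Check that disagreed:** a first slope fit gave 3.34 rad, past the stop. I blame stray depth readings at the plate's edges, because a repeat on the inner part of the plate came out level.
- **Rest of the bench:** comparing the top view before and after showed large changes only where the arm and its shadow had moved and at this marker. That comparison can't see anything hidden under the arm or its shadow.

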